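Push the caddy tray home past its spring catch

ROBOT

A 6-joint arm with a two-finger parallel gripper is mounted at the origin on the work surface. World frame = base frame: x ahead of the robot, y to its left, z up, the work surface at z = 0. Lengths are in m, angles in rad, forces in N, time in s.
With the tool pointing down it reaches from about 0.25 to 0.725 m from the base axis. Payload 4 kg.
Tool frame: the origin (TCP) lies on the centre line of the jaws, within the pads' length; the fingertips stand 11 mm ahead of it and the grasp point (between the pads) lies 8 mm behind it; z points along the fingers, x is the direction in which the jaws open and shut, and the axes are right-handed (so a half turn about z gives the same grasp; the last joint's range is limited). The gripper opens to 85 mm and grips with 20 to 120 N. Pads are 22 mm wide; open, the fingers measure 114 mm over their backs; the gripper's body (76 mm by 85 mm) begins 54 mm behind the grasp point. The pads swing forward as they close: fully open they stand 13 mm farther back than shut.
Start: joints at [1.269, 0.241, 0.005, 1.335, 0, 1.571], TCP at [0.149, 0.477, 0.242] pointing down, gripper open.
Joint ranges: [-2.72, 2.72], [-1.05, 1.87], [-1.09, 1.28], [-1.99, 2.15], [-1.42, 1.44], [-3.14, 3.14]. Speed limits (rad/s): [2.79, 2.79, 3.14, 3.14, 3.14, 3.14].

INTERFACE

Orientations are given as a unit quaternion [x, y, z, w].
In Python, from workcell import bot, viewer, order gives the robot as it stands. The module is installed in compiled form; this text tells all that it offers.
- The arm moves only by the tool send_rows, never from a script. Its argument "increments" is a list that holds one entry, the list of rows, each a list of 4 numbers: the shift along the tool's x, y, z in m, then the turn about the tool's z in degrees. A call has exactly 8 rows; each row shifts and turns the pose as measured when the row begins, along the tool's axes as they then stand; what a row does not reach is not made up. A row lasts 1/10 s, in which the tool goes at most 50 mm and 8.59 degrees, less where a joint would pass 70% of its speed; a pose out of reach is approached as far as the arm can. A call is refused whole if a number of a shift passes 0.05 or a number of a turn 8.59, either way. A call with a gripper value outside its range is refused whole. "hand" is the closure, from -1 (fully open) to 1 (shut), so that 0 is half open, set as the call begins (left out, the last holds). The fingers move at their own pace and stop on an object; the grip force is fixed at half the most. Time passes only in rows, so rows that do not move let the fingers close, or fill a call up. It gives the time, the measured TCP pose, the force and the opening at its end, in the units of the state.
- bot.get_obs(): the state, without advancing time (a new reading comes with each control period).
- viewer.camera(name): name is "scene" or "top"; returns a dict with "image" (480x640x3 uint8, red, green, blue), "range_z" (480x640 float32, m along the optical axis (not along the pixel's ray), 0 where there is no reading), "camera_matrix" (3x3 intrinsics, pixels), "dist" ([k1, k2, p1, p2, k3] as OpenCV has them; the pictures are not rectified), "eye" and "rotation" of the camera in the world. Camera axes: x right, y down, z forward; pixel columns grow to the right and rows downward; lengths in m; the calibration is good to about 2 mm. A picture is of the moment at which its call begins.
- order.job_done(): hands the job in, once; it reports no verdict.
The state is a dict: "clock": time; "joint_pos": joint angles; "joint_vel": joint speeds; "tau": joint torques, N m; "eef_pos": TCP position; "tool_rot": TCP orientation; "ft_force": force on the tool from outside, world axes, zero at the start; "ft_torque": the same for the moment, N m; "grip_width": finger opening in m.
Only numpy, scipy, OpenCV 4.12 (cv2) and the standard library are available. Lean on these libraries where they do the work, as an engineer would, in place of code of your own. Each camera call takes 0.05 s, during which the arm holds its last target.

TASK

The bamboo caddy's pull-out tray has been left out. With the fingertips, press the bare metal spring plate down behind the tray's dark end board and, holding it down so the red pins drop, push the board past the pins until the tray is fully home, then let go so that the pins spring up behind it. Only press and push: the amber jar rides along standing on the tray and is not to be gripped, and nothing is to be lifted or knocked about.

Things in the scene. Friction and masses are not known exactly. Their poses are not given: they have to be found in the camera images.
- caddy: low bamboo caddy fixed on the table, 320 mm long (its x) by 176 mm wide (its y), with a pull-out tray and a bare metal spring plate; origin at the centre of its underside, on the table; x points along the slide, towards home, where a 60 mm high end wall stands; z up. Side cheeks 42 mm high, 6 mm thick, at y = +-85 mm
- catch (a joint): how far the bare metal spring plate is pressed down, m: 0 = up (top 30 mm above the table), 0.010 = bottomed. Flat, at x = -148 to -24 mm, y = -60 to +60 mm of the caddy, running on under the end board. Moves straight down wherever pressed, springs back by itself; about 3 N to start, 8 N to bottom
- tray (a joint): how far the tray has slid home, m: starts at 0 to 0.02, meets the raised pins at 0.034, past them from 0.056, fully home against its stop at 0.062. At 0 the end board's back face is at x = -90 mm of the caddy. Slides along the caddy's x only, cannot be lifted, takes about 2 N to push (more if fast) and stays where it is left
- press_point (a point): point on top of the spring plate where it is free for pressing, on the caddy's centre line at x = -115 mm, 25 mm or more behind the end board; goes down with the plate; axes as the caddy's
- board_back (a point): middle of the back face (away from home, to be pushed) of the tray's dark wooden end board, 44.5 mm above the table; the board is 156 mm wide (y), 14 mm thick (x), from 32 to 57 mm above the table; slides with the tray; axes as the caddy's
- tray_middle (a point): middle of the cork-lined tray panel (120 mm along x, 156 mm wide, 10 mm rims standing above the cork), on the cork, 41 mm above the table, 120 mm ahead of the board's back face; slides with the tray
- jar: empty amber glass jar, open, 68 mm wide, 75 mm tall, standing loose on the cork of the tray, up to 20 mm along and 25 mm across from its middle; origin at the centre of its underside
- kettle: matte white kettle with a wooden handle at its -x and a spout at its +x, 240 mm long over both, 156 mm wide, 156 mm tall; origin at the centre of its underside; a bystander
- carafe: narrow clear glass carafe, 90 mm wide, 180 mm tall, standing on a cork trivet; origin at the centre of its underside; a bystander
- scoop: small steel scoop lying on the table, cup 44 mm wide and 22 mm high, 85 mm of handle along its own -x; origin under the cup; a bystander
- mug: blue mug, 82 mm wide, 92 mm tall; origin at the centre of its underside; a bystander
- canister: grey metal canister, 90 mm wide, 130 mm tall; origin at the centre of its underside; a bystander
- flap_box: bamboo box with a closed hinged flap on top, 110 x 190 x 106 mm; origin at the centre of its underside; a bystander
- pins (a point): midpoint between the tops of the two red stop pins on the spring plate, on the caddy's centre line, 39 mm above the table when up. Pins at y = +-52 mm, 10 mm wide (y), 8 mm thick (x), 9 mm proud of the plate. Up, they block the end board; with the plate 7 mm or more down the board passes over them; up again behind it, they lock the tray in
Mind the look-alikes: they are no part of the job. There is more than one size of the jar; the one meant has the size given above.

How it is judged:
By the outcome, as a careful person would: the job done as asked, in the order asked, and still so for the second after the job is handed in, with the robot touching nothing.
It also fails if it takes over 42 s, if anything falls off the work surface, if the arm or the gripper's body presses on something with over 40 N, if the wrist force passes 120 N, or if a joint passes its speed limit or range.

## Working session

There is one attempt and no reset: what is moved stays moved. The work goes in short steps, Python scripts to look and compute and a tool call to move; the robot and the scene stay as the last step left them, time stands still between calls to the robot, and variables do not carry over. Pictures are saved under pics/ and viewed, and the job is handed in when it is done.

Besides the shell and the picture viewer there is one more tool, called as name(argument=value, ...), one argument or row to a line, values as JSON. send_rows: Moves the arm, as the interface text tells. Its arguments: {"type":"object","properties":{"increments":{"type":"array","items":{"type":"array","items":{"type":"array","items":{"type":"number"}}}},"hand":{"type":"number"}},"required":["increments"]}

```bash
mkdir -p pics
python3 - <<'E'
from workcell import bot,viewer
import cv2,numpy as np
for n in("scene","top"):
    c=viewer.camera(n); cv2.imwrite(f"pics/{n}0.png",c["image"][:,:,::-1]); np.savez(f"{n}0.npz",**{k:np.array(v) for k,v in c.items()})
    print(n,c["eye"],c["rotation"],c["camera_matrix"],c["dist"])
print(bot.get_obs())
E
```

```text
scene [ 1.34331317 -0.3306809   1.13430053] [ 0.78069297  0.52946939 -0.18310402 -0.27686381] [[539.55895656   0.         321.02069845]
 [  0.         539.55895656 245.46836765]
 [  0.           0.           1.        ]] [-0.01771334  0.          0.          0.          0.        ]
top [0.40296876 0.00756098 1.2230193 ] [-0.70503417  0.70637009 -0.04367389  0.04539496] [[498.87879931   0.         322.50909239]
 [  0.         498.87879931 238.89321011]
 [  0.           0.           1.        ]] [-0.07911847  0.          0.          0.          0.        ]
{'clock': 0.1, 'joint_pos': array([1.26901230e+00, 2.41372678e-01, 3.85438534e-03, 1.33522991e+00,
       1.88619637e-05, 1.57081200e+00]), 'joint_vel': array([ 0.00095763, -0.00314527,  0.0038699 ,  0.00028628,  0.00120879,
       -0.00030937]), 'tau': array([-2.90292946e-04, -3.73138189e+01,  2.53010076e+01,  1.08726608e-02,
        9.96725305e-06,  4.35596604e-06]), 'eef_pos': array([0.14844063, 0.4768718 , 0.24148274]), 'tool_rot': array([ 8.05368805e-01,  5.92773258e-01, -7.91571993e-04,  5.70927299e-04]), 'ft_force': array([-0.39938426, -0.99795417, -0.25025841]), 'ft_torque': array([0.06140943, 0.03153039, 0.0144763 ]), 'grip_width': 0.08569552533110013}
```

View pics/scene0.png

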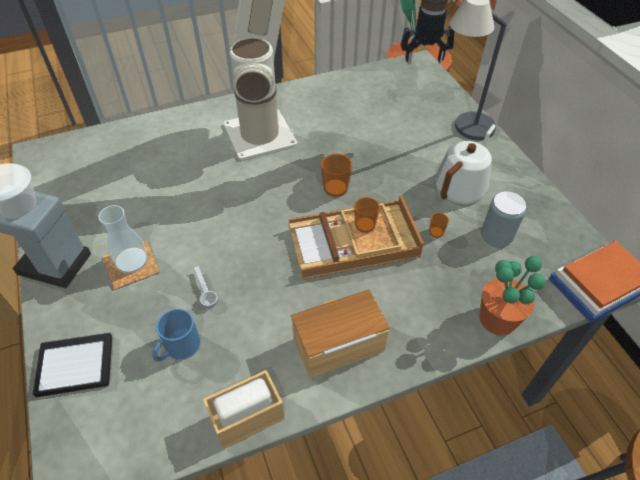

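View pics/top0.png

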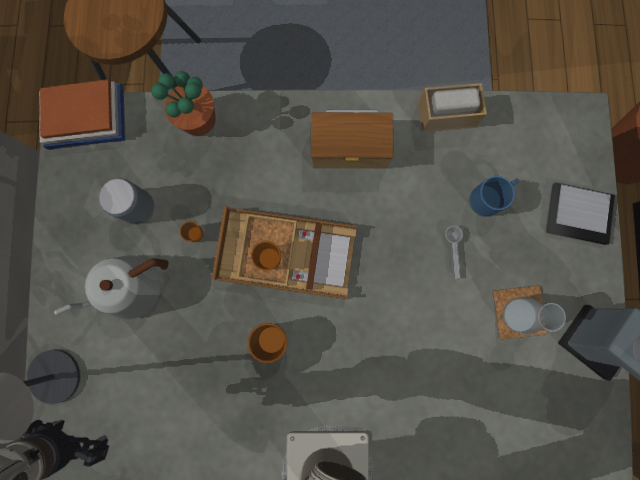

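Top view: caddy at about (285,253), home end wall at the left (220,245), end board at (314,257), metal plate at (333,260). Jar candidates: on the tray (267,257), a small one (191,232), a large one (268,343). The one on the tray is the one meant. Next I'll check it in a crop and measure.

```bash
cat > h.py <<'E'
import numpy as np,cv2
from scipy.spatial.transform import Rotation as R
def load(n): return dict(np.load(n))
def rot(c):
    q=c["rotation"]; return R.from_quat(q).as_matrix() if q.size==4 else q
def ray(c,uv):
    p=cv2.undistortPoints(np.array(uv,float).reshape(-1,1,2),c["camera_matrix"],c["dist"]).reshape(-1,2)
    return np.c_[p,np.ones(len(p))]@rot(c).T
def onplane(c,uv,z):
    d=ray(c,uv); return c["eye"]+d*((z-c["eye"][2])/d[:,2])[:,None]
def cloud(c):
    v,u=np.mgrid[0:480,0:640]; d=ray(c,np.c_[u.ravel(),v.ravel()])
    return (c["eye"]+d*c["range_z"].reshape(-1,1)).reshape(480,640,3)
E
python3 - <<'E'
from h import *
c=load("top0.npz"); P=cloud(c)
im=c["image"][195:310,200:370,::-1]; cv2.imwrite("pics/crop0.png",cv2.resize(im,None,fx=4.6,fy=4.6,interpolation=cv2.INTER_CUBIC))
for uv in [(333,260),(314,257),(267,257),(220,245),(400,350),(300,240),(230,245)]: print(uv,P[uv[1],uv[0]].round(4))
s=load("scene0.npz");S=cloud(s)
for uv in [(313,245),(328,237),(450,290)]: print(uv,S[uv[1],uv[0]].round(4))
E
```

```text
(333, 260) [ 0.5031 -0.0147  0.0303]
(314, 257) [0.5083 0.0304 0.0531]
(267, 257) [0.5091 0.1419 0.0468]
(220, 245) [0.5366 0.2523 0.0575]
(400, 350) [ 0.2871 -0.1761  0.0015]
(300, 240) [0.5502 0.0641 0.0407]
(230, 245) [0.403  0.0076 1.223 ]
(313, 245) [ 0.5122 -0.0114  0.0277]
(328, 237) [0.5231 0.0263 0.0563]
(450, 290) [ 0.754   0.268  -0.0025]
```

View pics/crop0.png

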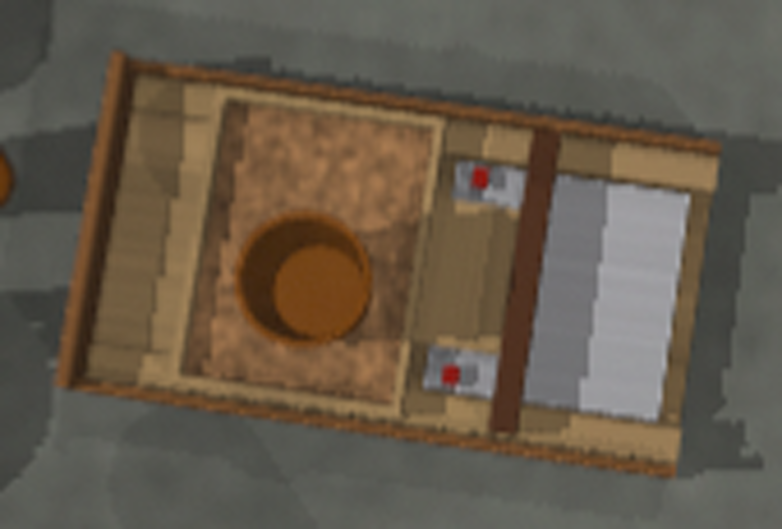

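Run:
```python
from h import *
c=load("top0.npz"); f=lambda L:[(x/4.6+200-.4,y/4.6+195-.4) for x,y in L]
A=onplane(c,f([(150,70),(718,147),(90,388),(677,470)]),.042)
print("cheek outer",A.round(4)); 
for i in(0,2):
    d=A[i]-A[i+1]; print(np.degrees(np.arctan2(d[1],d[0])))
B=onplane(c,f([(558,133),(519,430),(536,130),(494,428)]),.057); print("board top corners: back hi, back lo, front hi, front lo",B.round(4))
Pl=onplane(c,f([(690,193),(658,419)]),.03); print("plate rear corners",Pl.round(4))
# pins
im=c["image"].astype(int); m=(im[...,0]>140)&(im[...,1]<60)&(im[...,2]<60)
m[:, :280]=0;m[:,330:]=0;m[:200]=0;m[300:]=0
n,l,s,ce=cv2.connectedComponentsWithStats(m.astype(np.uint8)); print(s[1:],ce[1:]); print(onplane(c,ce[1:],.039).round(4))
# same from scene
c2=load("scene0.npz"); im=c2["image"][190:285,280:430,::-1]; cv2.imwrite("pics/crop1.png",cv2.resize(im,None,fx=5.3,fy=5.3,interpolation=cv2.INTER_CUBIC))
im=c2["image"].astype(int); m=(im[...,0]>140)&(im[...,1]<60)&(im[...,2]<60);m[:,:310]=0;m[:,380:]=0;m[:200]=0;m[270:]=0
n,l,s,ce=cv2.connectedComponentsWithStats(m.astype(np.uint8)); print(s[1:],ce[1:])
if n>1:print(onplane(c2,ce[1:],.039).round(4))
```

```text
cheek outer [[ 0.6238  0.228   0.042 ]
 [ 0.5822 -0.0692  0.042 ]
 [ 0.4573  0.2557  0.042 ]
 [ 0.4152 -0.0466  0.042 ]]
82.04425713464794
82.0554997805046
board top corners: back hi, back lo, front hi, front lo [[0.5874 0.014  0.057 ]
 [0.4353 0.034  0.057 ]
 [0.589  0.0253 0.057 ]
 [0.4363 0.0466 0.057 ]]
plate rear corners [[ 0.5597 -0.055   0.03  ]
 [ 0.4416 -0.0375  0.03  ]]
[] []Traceback (most recent call last):
  File "<stdin>", line 12, in <module>
  File "h.py", line 10, in onplane
    d=ray(c,uv); return c["eye"]+d*((z-c["eye"][2])/d[:,2])[:,None]
  File "h.py", line 7, in ray
    p=cv2.undistortPoints(np.array(uv,float).reshape(-1,1,2),c["camera_matrix"],c["dist"]).reshape(-1,2)
      ~~~~~~~~~~~~~~~~~~~^^^^^^^^^^^^^^^^^^^^^^^^^^^^^^^^^^^^^^^^^^^^^^^^^^^^^^^^^^^^^^^^^
cv2.error: OpenCV(4.12.0) /io/opencv/modules/calib3d/src/undistort.dispatch.cpp:347: error: (-215:Assertion failed) CV_IS_MAT(_src) && CV_IS_MAT(_dst) && (_src->rows == 1 || _src->cols == 1) && (_dst->rows == 1 || _dst->cols == 1) && _src->cols + _src->rows - 1 == _dst->rows + _dst->cols - 1 && (CV_MAT_TYPE(_src->type) == CV_32FC2 || CV_MAT_TYPE(_src->type) == CV_64FC2) && (CV_MAT_TYPE(_dst->type) == CV_32FC2 || CV_MAT_TYPE(_dst->type) == CV_64FC2) in function 'cvUndistortPointsInternal'
```

```bash
cat > st.py <<'E'
from h import *
from workcell import bot
EX=np.array([np.cos(np.radians(82.05)),np.sin(np.radians(82.05))]);EY=np.array([-EX[1],EX[0]]);O=np.array([.521,.1004])
def st():
    o=bot.get_obs();M=R.from_quat(o["tool_rot"]).as_matrix();p=o["eef_pos"]
    return o,M,p
def show():
    o,M,p=st();d=p[:2]-O
    print("t",o["clock"],"p",p.round(4),"caddy xy",(d@EX).round(4),(d@EY).round(4),"yaw",np.degrees(np.arctan2(M[1,0],M[0,0])).round(2),"tilt",M[:,2].round(3),"F",o["ft_force"].round(2),"w",round(o["grip_width"],4))
    return o,M,p
E
python3 - <<'E'
from st import *
o,M,p=show()
goal=np.r_[O-.115*EX,.20]
N=16;yaw=np.degrees(np.arctan2(M[1,0],M[0,0]));dy=(-7.95-yaw)/N
for i in range(N):
    a=np.radians(yaw+dy*i);x=np.array([np.cos(a),np.sin(a),0]);y=np.array([np.sin(a),-np.cos(a),0]);d=(goal-p)/N
    print([round(float(v),4) for v in(d@x,d@y,-d[2])],round(-dy,2))
c2=load("scene0.npz"); im=c2["image"][190:285,280:430,::-1]; cv2.imwrite("pics/crop1.png",cv2.resize(im,None,fx=5.3,fy=5.3,interpolation=cv2.INTER_CUBIC))
E
```

```text
t 0.1 p [0.1484 0.4769 0.2415] caddy xy 0.3213 0.421 yaw 72.71 tilt [-0.001 -0.002 -1.   ] F [-0.4  -1.   -0.25] w 0.0857
[-0.0226, 0.0304, 0.0026] 5.04
[-0.0199, 0.0323, 0.0026] 5.04
[-0.017, 0.0339, 0.0026] 5.04
[-0.0139, 0.0352, 0.0026] 5.04
[-0.0108, 0.0363, 0.0026] 5.04
[-0.0075, 0.0371, 0.0026] 5.04
[-0.0042, 0.0377, 0.0026] 5.04
[-0.0009, 0.0379, 0.0026] 5.04
[0.0024, 0.0378, 0.0026] 5.04
[0.0057, 0.0375, 0.0026] 5.04
[0.009, 0.0368, 0.0026] 5.04
[0.0122, 0.0359, 0.0026] 5.04
[0.0153, 0.0347, 0.0026] 5.04
[0.0183, 0.0332, 0.0026] 5.04
[0.0211, 0.0315, 0.0026] 5.04
[0.0238, 0.0295, 0.0026] 5.04
```

View pics/crop1.png

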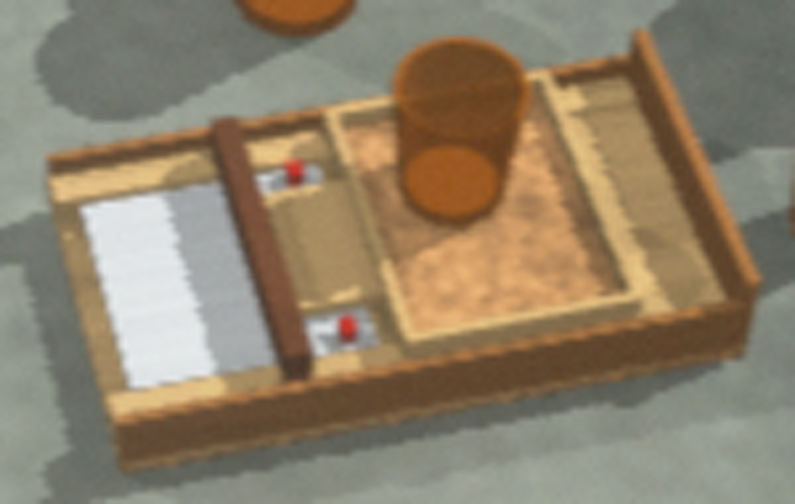

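The crop shows the jar standing upright on the cork at crop (452,150), the bare plate behind the board at (170,285), and the red pins up ahead of it at (295,170) and (347,328). I'm moving over the plate with the gripper shut.

send_rows(
  hand=1,
  increments=[
    [[-0.0225, 0.0305, 0.0025, 5], [-0.02, 0.032, 0.0025, 5], [-0.017, 0.034, 0.0025, 5], [-0.014, 0.035, 0.0025, 5], [-0.011, 0.036, 0.0025, 5], [-0.0075, 0.037, 0.0025, 5], [-0.004, 0.038, 0.0025, 5], [-0.001, 0.038, 0.0025, 5]],
  ],
)

```text
clock: 0.9
eef_pos: [0.327, 0.2244, 0.2176]
tool_rot: [0.962, 0.274, -0.002, 0.002]
ft_force: [1.7, 0.5, 0.2]
grip_width: 0.0
```

Run:
```python
from st import *
o,M,p=show()
goal=np.r_[O-.115*EX,.20]
N=12;yaw=np.degrees(np.arctan2(M[1,0],M[0,0]));dy=(-7.95-yaw)/N
for i in range(N):
    a=np.radians(yaw+dy*i);x=np.array([np.cos(a),np.sin(a),0]);y=np.array([np.sin(a),-np.cos(a),0]);d=(goal-p)/N
    print([round(float(v),4) for v in(d@x,d@y,-d[2])],round(-dy,2))
```

```text
t 0.9 p [0.327  0.2244 0.2176] caddy xy 0.096 0.2093 yaw 31.76 tilt [-0.004 -0.005 -1.   ] F [1.67 0.54 0.16] w 0.0
[0.0022, 0.0247, 0.0015] 3.31
[0.0036, 0.0245, 0.0015] 3.31
[0.005, 0.0243, 0.0015] 3.31
[0.0064, 0.0239, 0.0015] 3.31
[0.0078, 0.0235, 0.0015] 3.31
[0.0091, 0.023, 0.0015] 3.31
[0.0104, 0.0225, 0.0015] 3.31
[0.0117, 0.0218, 0.0015] 3.31
[0.0129, 0.0211, 0.0015] 3.31
[0.0141, 0.0203, 0.0015] 3.31
[0.0153, 0.0195, 0.0015] 3.31
[0.0164, 0.0186, 0.0015] 3.31
```

Tracking is good, so I'll use the same step size as before.

send_rows(
  increments=[
    [[0.0025, 0.038, 0.002, 5], [0.0055, 0.0375, 0.002, 5], [0.009, 0.037, 0.002, 5], [0.012, 0.036, 0.002, 5], [0.015, 0.035, 0.002, 5], [0.018, 0.033, 0.002, 5], [0.021, 0.0315, 0.002, 5], [0.024, 0.0295, 0.002, 5]],
  ],
)

```text
clock: 1.7
eef_pos: [0.5024, -0.038, 0.1989]
tool_rot: [0.996, -0.087, -0.004, 0.003]
ft_force: [1.3, -0.3, 0.4]
grip_width: -0.0003
```

Run:
```python
from st import *
o,M,p=show()
goal=np.r_[O-.115*EX,.06]
print(M.T@(goal-p))
```

```text
t 1.7 p [ 0.5024 -0.038   0.1989] caddy xy -0.1396 -0.0007 yaw -10.02 tilt [-0.008 -0.005 -1.   ] F [ 1.33 -0.27  0.38] w -0.0003
[-0.00063592 -0.0254537   0.13876171]
```

send_rows(
  increments=[
    [[0, -0.006, 0.005, -1], [0, -0.007, 0.015, -1], [0, -0.007, 0.022, 0], [0, -0.004, 0.025, 0], [0, 0, 0.025, 0], [0, 0, 0.022, 0], [0, 0, 0.015, 0], [0, 0, 0, 0]],
  ],
)

```text
clock: 2.5
eef_pos: [0.5035, -0.0158, 0.0614]
tool_rot: [0.997, -0.07, -0.007, 0.003]
ft_force: [-1.5, -0.5, -0.8]
grip_width: -0.0001
```

Run:
```python
from st import *
o,M,p=show()
from workcell import viewer
for n,(a,b,c,d) in dict(scene=(150,310,250,460),top=(170,320,190,390)).items():
    q=viewer.camera(n); cv2.imwrite(f"pics/{n}1.png",cv2.resize(q["image"][a:b,c:d,::-1],None,fx=3.7,fy=3.7,interpolation=cv2.INTER_CUBIC))
```

```text
t 2.5 p [ 0.5035 -0.0158  0.0614] caddy xy -0.1175 0.0013 yaw -8.07 tilt [-0.014 -0.004 -1.   ] F [-1.54 -0.45 -0.79] w -0.0001
```

View pics/scene1.png

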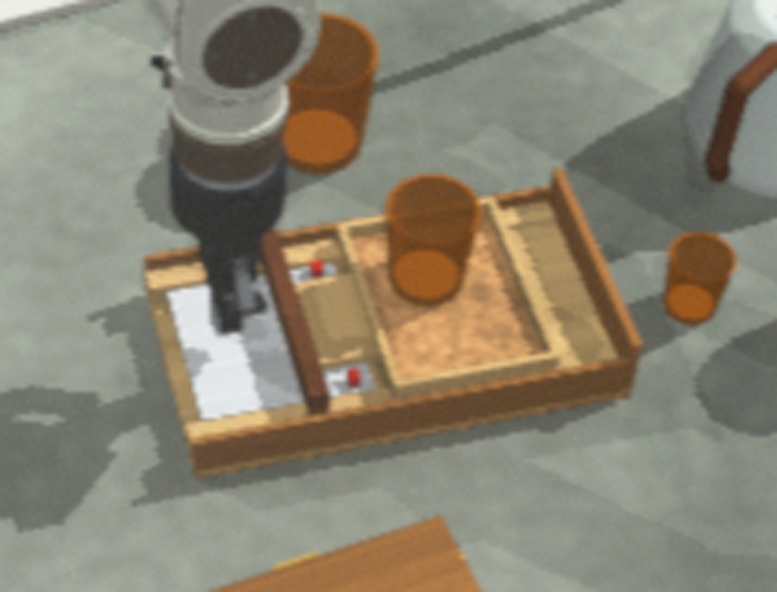

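The shut fingertips are over the plate at about (228,320), with the board at (295,320) and the jar standing at (430,240). Next I'll lower gently onto the plate.

send_rows(
  increments=[
    [[0, 0, 0.008, 0], [0, 0, 0.006, 0], [0, 0, 0.004, 0], [0, 0, 0.003, 0], [0, 0, 0.003, 0], [0, 0, 0.003, 0], [0, 0, 0.003, 0], [0, 0, 0.002, 0]],
  ],
)

```text
clock: 3.4
eef_pos: [0.5083, -0.0158, 0.0341]
tool_rot: [0.998, -0.07, -0.001, 0.002]
ft_force: [-1.4, -0.5, 6.0]
grip_width: -0.0003
```

Run:
```python
from st import *
show()
```

```text
t 3.4 p [ 0.5083 -0.0158  0.0341] caddy xy -0.1169 -0.0035 yaw -8.05 tilt [-0.002 -0.004 -1.   ] F [-1.44 -0.54  6.01] w -0.0003
```

send_rows(
  increments=[
    [[0, 0, 0.003, 0], [0, 0, 0.002, 0], [0, 0, 0.002, 0], [0, 0, 0.001, 0], [0, 0, 0.001, 0], [0, 0, 0.001, 0], [0, 0, 0.001, 0], [0, 0, 0.001, 0]],
  ],
)

```text
clock: 4.2
eef_pos: [0.5083, -0.0159, 0.0309]
tool_rot: [0.998, -0.07, 0.001, 0.002]
ft_force: [-4.2, 0.8, 10.7]
grip_width: 0.0
```

Run:
```python
from st import *
show()
from workcell import viewer
for n,(a,b,c,d) in dict(scene=(150,310,250,460)).items():
    q=viewer.camera(n); cv2.imwrite(f"pics/{n}2.png",cv2.resize(q["image"][a:b,c:d,::-1],None,fx=3.7,fy=3.7,interpolation=cv2.INTER_CUBIC))
```

```text
t 4.2 p [ 0.5083 -0.0159  0.0309] caddy xy -0.1169 -0.0035 yaw -8.06 tilt [ 0.002 -0.003 -1.   ] F [-4.21  0.76 10.67] w 0.0
```

View pics/scene2.png

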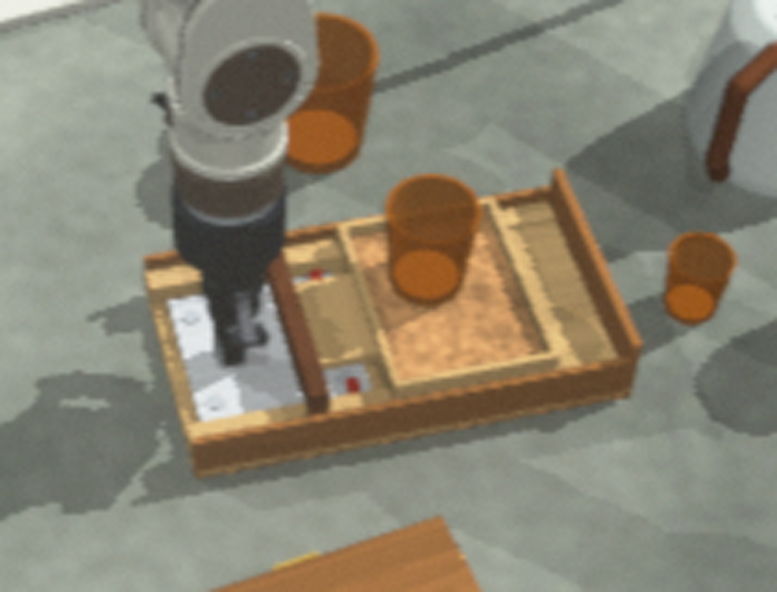

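The plate is bottomed and the red pins have dropped at (316,273) and (352,384). Now I'll slide forward (tool -y) while holding it down.

send_rows(
  increments=[
    [[0, -0.003, 0.001, 0], [0, -0.004, 0.001, 0], [0, -0.004, 0.001, 0], [0, -0.004, 0.001, 0], [0, -0.004, 0.001, 0], [0, -0.003, 0.001, 0], [0, -0.003, 0.001, 0], [0, -0.003, 0.001, 0]],
  ],
)

```text
clock: 5.05
eef_pos: [0.5116, -0.008, 0.0311]
tool_rot: [0.997, -0.077, 0.004, 0.024]
ft_force: [-4.2, -7.4, 11.2]
grip_width: 0.0003
```

Run:
```python
from st import *
show()
```

```text
t 5.05 p [ 0.5116 -0.008   0.0311] caddy xy -0.1087 -0.0057 yaw -8.85 tilt [ 0.005 -0.049 -0.999] F [-4.22 -7.44 11.25] w 0.0003
```

send_rows(
  increments=[
    [[0, -0.006, 0, 0], [0, -0.007, 0, 0], [0, -0.007, 0.0005, 0], [0, -0.007, 0.0005, 0], [0, -0.006, 0.0005, 0], [0, -0.006, 0.0005, 0], [0, -0.006, 0.0005, 0], [0, -0.006, 0.0005, 0]],
  ],
)

```text
clock: 5.85
eef_pos: [0.5209, 0.023, 0.0326]
tool_rot: [0.995, -0.085, 0.009, 0.046]
ft_force: [-3.2, -7.0, 8.8]
grip_width: 0.0001
```

Run:
```python
from st import *
show()
```

```text
t 5.85 p [0.5209 0.023  0.0326] caddy xy -0.0766 -0.0106 yaw -9.69 tilt [ 0.01  -0.093 -0.996] F [-3.23 -7.02  8.77] w 0.0001
```

Run:
```python
from st import *
show()
from workcell import viewer
for n,(a,b,c,d) in dict(scene=(150,310,250,460)).items():
    q=viewer.camera(n); cv2.imwrite(f"pics/{n}3.png",cv2.resize(q["image"][a:b,c:d,::-1],None,fx=3.7,fy=3.7,interpolation=cv2.INTER_CUBIC))
```

```text
t 5.85 p [0.5209 0.023  0.0326] caddy xy -0.0766 -0.0106 yaw -9.69 tilt [ 0.01  -0.093 -0.996] F [-3.23 -7.02  8.77] w 0.0001
```

View pics/scene3.png

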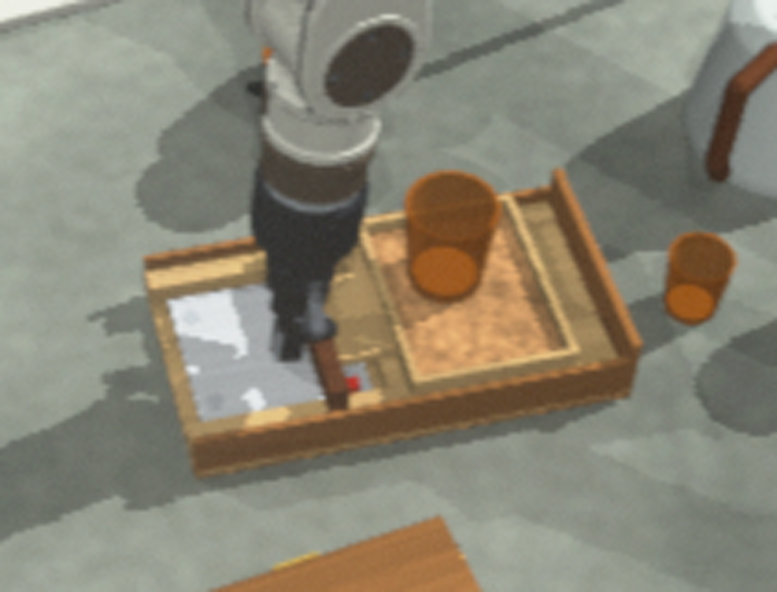

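The board has reached the pins' edge near (345,385). The pin is still dropped and the jar is upright at (452,235). I'll press a bit harder and push on.

send_rows(
  increments=[
    [[-0.001, 0, 0.0025, -0.5], [-0.001, -0.005, 0.0015, -0.5], [-0.001, -0.007, 0.0015, -0.5], [-0.001, -0.007, 0.0015, 0], [-0.001, -0.007, 0.0015, 0], [-0.001, -0.007, 0.0015, 0], [-0.001, -0.007, 0.0015, 0], [-0.001, -0.007, 0.0015, 0]],
  ],
)

```text
clock: 6.7
eef_pos: [0.5248, 0.0372, 0.0317]
tool_rot: [0.993, -0.082, 0.02, 0.083]
ft_force: [-5.0, -12.2, 19.3]
grip_width: 0.0002
```

Run:
```python
from st import *
show()
from workcell import viewer
for n,(a,b,c,d) in dict(scene=(150,310,250,460)).items():
    q=viewer.camera(n); cv2.imwrite(f"pics/{n}4.png",cv2.resize(q["image"][a:b,c:d,::-1],None,fx=3.7,fy=3.7,interpolation=cv2.INTER_CUBIC))
```

```text
t 6.7 p [0.5248 0.0372 0.0317] caddy xy -0.062 -0.0125 yaw -9.22 tilt [ 0.026 -0.167 -0.986] F [ -5.01 -12.24  19.3 ] w 0.0002
```

View pics/scene4.png

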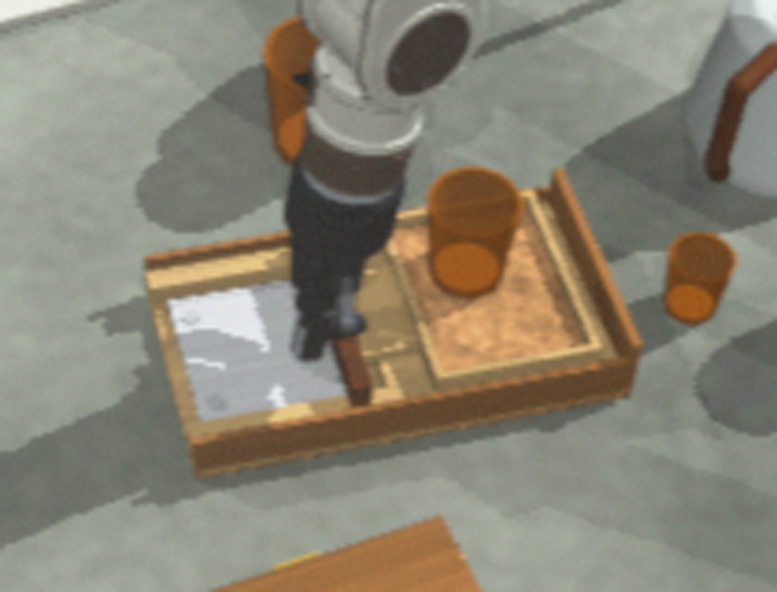

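Pressing too hard (19 N) adds drag and tilt, and tool -y now also points slightly downward. I'll ease the press and push on.

send_rows(
  increments=[
    [[-0.001, -0.006, -0.001, -0.5], [-0.001, -0.007, -0.001, 0], [-0.001, -0.007, -0.001, 0], [-0.001, -0.007, -0.0005, 0], [-0.001, -0.007, -0.0005, 0], [-0.001, -0.007, -0.0005, 0], [0, -0.002, 0, 0], [0, -0.002, 0, 0]],
  ],
)

```text
clock: 7.55
eef_pos: [0.5275, 0.054, 0.0358]
tool_rot: [0.989, -0.088, 0.026, 0.114]
ft_force: [-2.0, -3.4, 5.4]
grip_width: 0.0
```

Run:
```python
from st import *
show()
from workcell import viewer
for n,(a,b,c,d) in dict(scene=(150,310,250,460)).items():
    q=viewer.camera(n); cv2.imwrite(f"pics/{n}5.png",cv2.resize(q["image"][a:b,c:d,::-1],None,fx=3.7,fy=3.7,interpolation=cv2.INTER_CUBIC))
```

```text
t 7.55 p [0.5275 0.054  0.0358] caddy xy -0.0451 -0.0129 yaw -9.72 tilt [ 0.031 -0.23  -0.973] F [-1.97 -3.44  5.44] w 0.0
```

View pics/scene5.png

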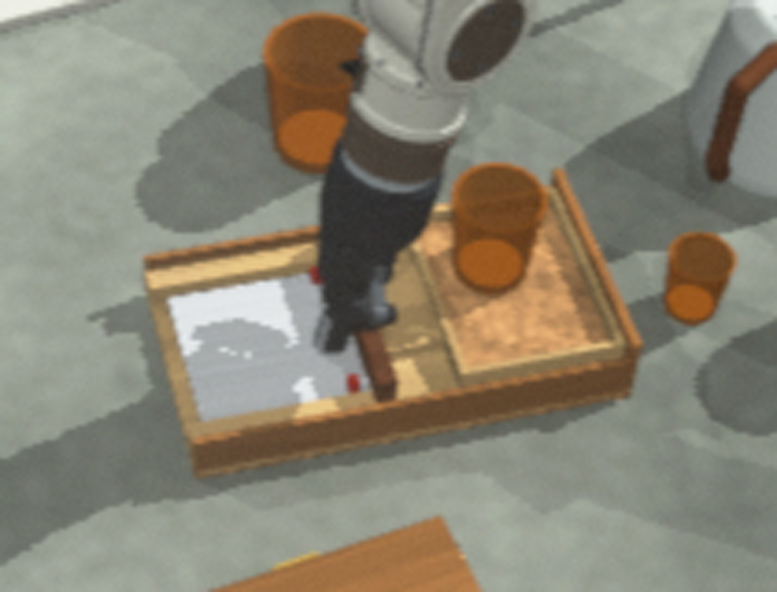

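The board has passed both dropped pins, at (316,275) and (352,384). I'll keep holding and push the last bit against the stop.

send_rows(
  increments=[
    [[0, -0.001, 0.003, 0], [0, -0.003, 0.001, 0], [0, -0.006, 0, 0], [0, -0.007, 0, 0], [0, -0.007, 0, 0], [0, -0.007, 0, 0], [0, -0.007, 0, 0], [0, -0.007, 0, 0]],
  ],
)

```text
clock: 8.4
eef_pos: [0.5274, 0.052, 0.0351]
tool_rot: [0.982, -0.099, 0.025, 0.162]
ft_force: [-5.5, -17.5, 17.3]
grip_width: -0.0002
```

Run:
```python
from st import *
show()
from workcell import viewer
for n,(a,b,c,d) in dict(scene=(150,310,250,460),top=(170,320,190,390)).items():
    q=viewer.camera(n); cv2.imwrite(f"pics/{n}6.png",cv2.resize(q["image"][a:b,c:d,::-1],None,fx=3.7,fy=3.7,interpolation=cv2.INTER_CUBIC));np.savez(f"{n}6.npz",**{k:np.array(v) for k,v in q.items()})
```

```text
t 8.4 p [0.5274 0.052  0.0351] caddy xy -0.0471 -0.0131 yaw -10.74 tilt [ 0.017 -0.323 -0.946] F [ -5.46 -17.49  17.28] w -0.0002
```

View pics/scene6.png

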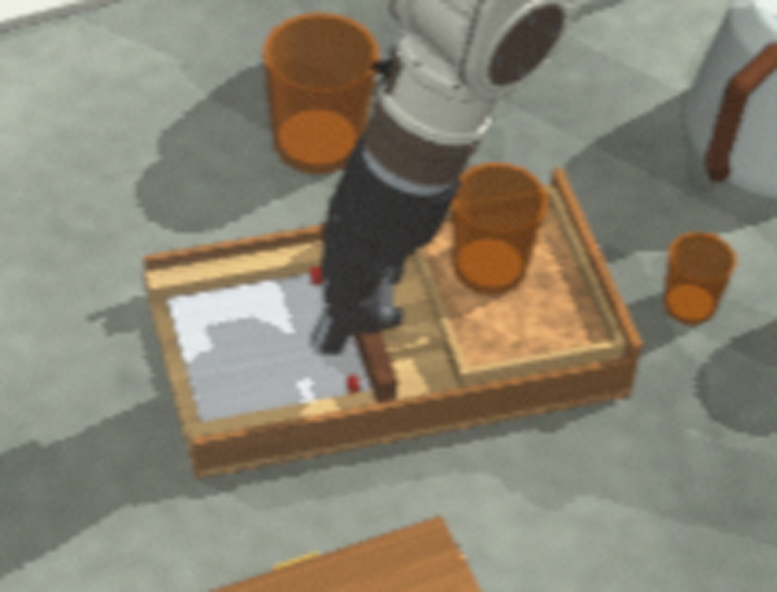

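View pics/top6.png

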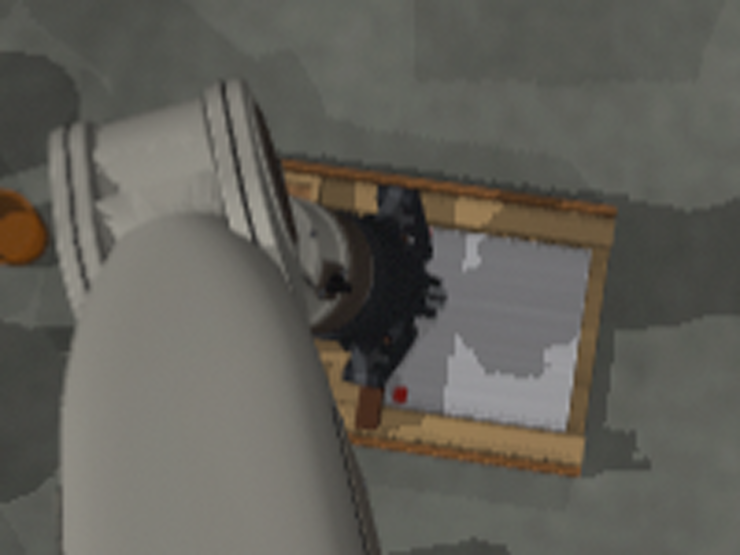

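Run:
```python
from st import *
for n,off,L in (("top6.npz",(190,170),[(379,429),(384,392),(356,425)]),):
    c=load(n); P=onplane(c,[(x/3.7+off[0]-.4,y/3.7+off[1]-.4) for x,y in L],.057)
    for p in P: d=p[:2]-O; print(n,(d@EX).round(4),(d@EY).round(4))
c=load("top0.npz");P=onplane(c,[(558/4.6+199.6,133/4.6+194.6),(519/4.6+199.6,430/4.6+194.6)],.057)
for p in P: d=p[:2]-O; print("start",(d@EX).round(4),(d@EY).round(4))
for n in("scene0","scene6"):
    c=load(n+".npz")["image"][205:275,290:430,::-1]; cv2.imwrite(f"pics/{n}b.png",cv2.resize(c,None,fx=5.7,fy=5.7,interpolation=cv2.INTER_CUBIC))
```

```text
top6.npz -0.0297 0.0764
top6.npz -0.0295 0.0529
top6.npz -0.015 0.0759
start -0.0764 -0.0777
start -0.0777 0.0757
```

View pics/scene6b.png

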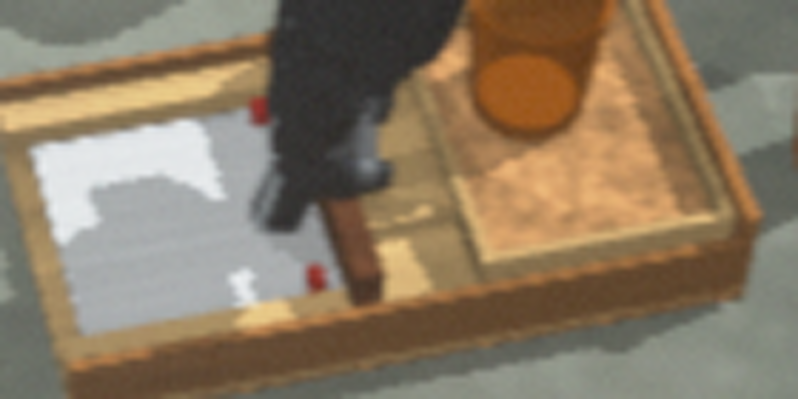

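Run:
```python
from st import *
o,M,p=show()
ex=np.r_[EX,0];print("up",(M.T@[0,0,1]).round(3),"back",(-M.T@ex).round(3), "0.01up+.003back",(M.T@[0,0,.01]-.003*M.T@ex).round(4))
```

```text
t 8.5 p [0.5274 0.052  0.0352] caddy xy -0.0471 -0.0131 yaw -10.71 tilt [ 0.017 -0.323 -0.946] F [ -5.5  -18.4   16.68] w 0.0
up [ 0.081  0.313 -0.946] back [0.048 0.947 0.318] 0.01up+.003back [ 0.001   0.006  -0.0085]
```

send_rows(
  increments=[
    [[0, 0.0015, -0.003, 0], [0, 0.002, -0.004, 0], [0.0005, 0.003, -0.005, 0], [0.0005, 0.005, -0.007, 0], [0.0005, 0.006, -0.008, 0], [0.001, 0.006, -0.009, 0], [0.001, 0.007, -0.01, 0], [0.001, 0.007, -0.012, 0]],
  ],
)

```text
clock: 9.3
eef_pos: [0.5224, 0.0327, 0.1058]
tool_rot: [0.981, -0.099, 0.024, 0.163]
ft_force: [0.0, -0.2, 0.8]
grip_width: -0.0002
```

Run:
```python
from st import *
show()
from workcell import viewer
for n,(a,b,c,d) in dict(scene=(150,310,250,460)).items():
    q=viewer.camera(n); cv2.imwrite(f"pics/{n}7.png",cv2.resize(q["image"][a:b,c:d,::-1],None,fx=3.7,fy=3.7,interpolation=cv2.INTER_CUBIC))
o,M,p=st();ex=np.r_[EX,0];print("up",(M.T@[0,0,1]).round(3),"back",(-M.T@ex).round(3))
```

```text
t 9.3 p [0.5224 0.0327 0.1058] caddy xy -0.0669 -0.0107 yaw -10.78 tilt [ 0.016 -0.324 -0.946] F [ 0.03 -0.15  0.83] w -0.0002
up [ 0.084  0.314 -0.946] back [0.05  0.947 0.318]
```

View pics/scene7.png

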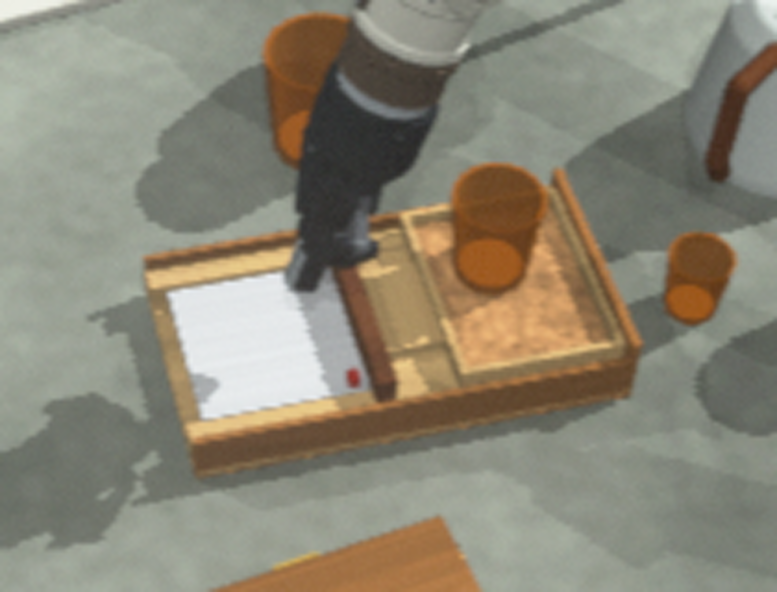

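The plate is up, and a red pin stands behind the board at (352,378). I'll withdraw clear for a full check.

send_rows(
  increments=[
    [[0, 0.015, -0.015, 0], [0, 0.02, -0.02, 0], [-0.01, 0.03, -0.02, 0], [-0.02, 0.035, -0.02, 0], [-0.02, 0.035, -0.015, 0], [-0.02, 0.035, -0.01, 0], [-0.02, 0.03, -0.01, 0], [-0.01, 0.015, 0, 0]],
  ],
)

```text
clock: 10.15
eef_pos: [0.377, -0.1168, 0.2805]
tool_rot: [0.981, -0.098, 0.03, 0.163]
ft_force: [1.8, -0.9, -0.5]
grip_width: 0.0001
```

Run:
```python
from st import *
show()
from workcell import viewer
for n,(a,b,c,d) in dict(scene=(190,285,280,430),top=(195,310,200,370)).items():
    q=viewer.camera(n); np.savez(f"{n}8.npz",**{k:np.array(v) for k,v in q.items()})
    cv2.imwrite(f"pics/{n}8.png",cv2.resize(q["image"][a:b,c:d,::-1],None,fx=4.6,fy=4.6,interpolation=cv2.INTER_CUBIC))
    cv2.imwrite(f"pics/{n}8full.png",q["image"][:,:,::-1])
```

```text
t 10.15 p [ 0.377  -0.1168  0.2805] caddy xy -0.2351 0.1126 yaw -10.58 tilt [ 0.027 -0.325 -0.945] F [ 1.75 -0.9  -0.5 ] w 0.0001
```

View pics/top8.png

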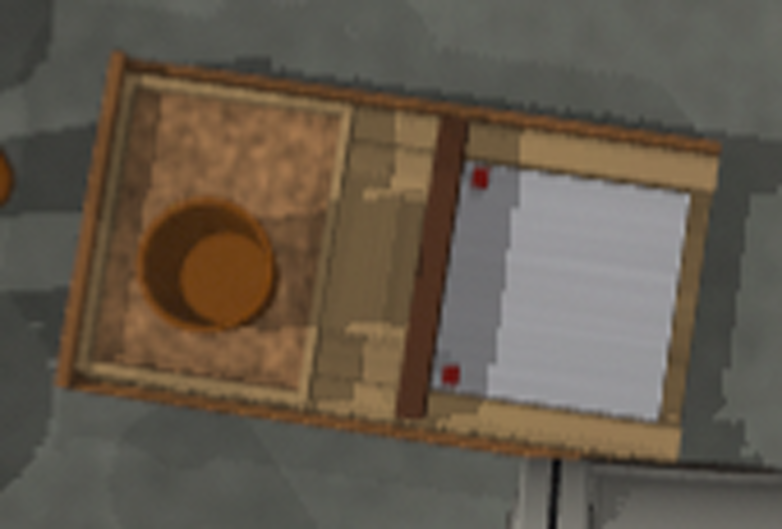

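View pics/scene8.png

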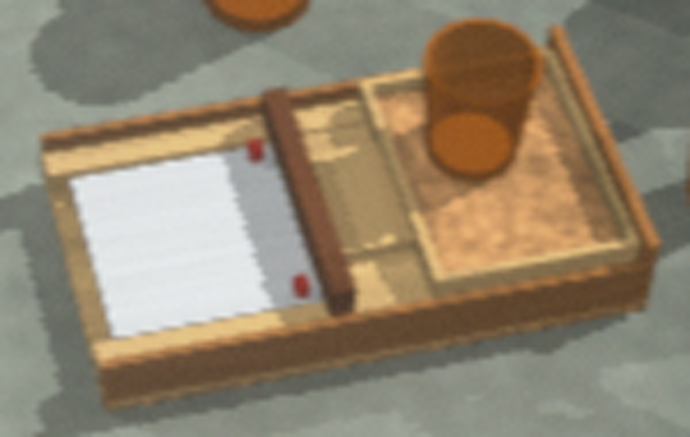

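View pics/top8full.png

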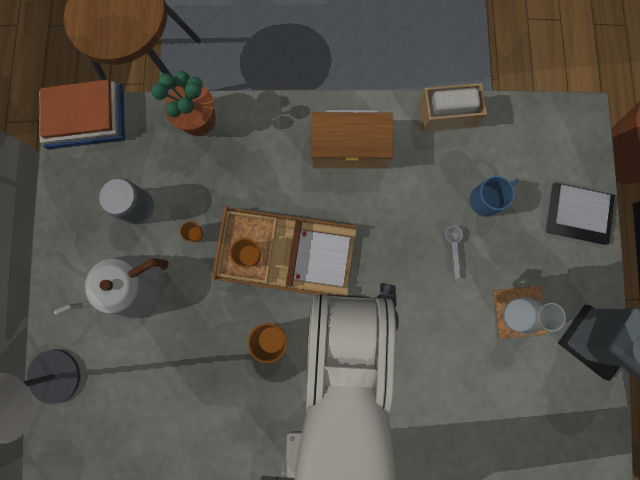

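Run:
```python
from st import *
c=load("top8.npz"); f=lambda L:[(x/4.6+199.6,y/4.6+194.6) for x,y in L]
def pr(n,L,z):
    for p in onplane(c,f(L),z): d=p[:2]-O; print(n,(d@EX).round(4),(d@EY).round(4))
pr("board back",[(467,118),(427,417)],.057); pr("board front",[(441,116),(398,415)],.057)
pr("pins",[(481,179),(451,375)],.039)
pr("tray rim front",[(131,77),(78,371)],.051)
pr("tray rim rear",[(352,105),(307,404)],.051)
c=load("top0.npz")
pr("pins start",[(481,178),(451,374)],.039)
pr("start rim front",[(221,92),(176,380)],.051)
pr("start rim rear",[(443,120),(402,415)],.051)
```

```text
board back -0.0289 -0.0791
board back -0.0306 0.0756
board front -0.0155 -0.0783
board front -0.0158 0.0766
pins -0.0395 -0.051
pins -0.0385 0.052
tray rim front 0.148 -0.0777
tray rim front 0.1506 0.077
tray rim rear 0.0316 -0.0787
tray rim rear 0.0315 0.0773
pins start -0.0394 -0.0516
pins start -0.0384 0.0515
start rim front 0.1001 -0.0762
start rim front 0.0999 0.0745
start rim rear -0.0163 -0.0773
start rim rear -0.0174 0.0762
```

```bash
python3 -c "
from workcell import order,bot
print(order.job_done(), bot.get_obs()['clock'])"
```

```text
the job is handed in; nothing more can be done
the job is handed in; nothing more can be done
```

The tray is home and the job is handed in. With the gripper shut, I pressed the spring plate to its bottom so both red pins dropped. I then slid the fingertips forward and pushed the end board past the pins to its stop, lifted off and withdrew.

**Last checks**
- **Tray:** the board's back face measured about 29 mm behind the caddy's centre, against 28 mm when fully home. That is within the camera error of about 2 mm. A further push with 17–18 N of sideways force at the wrist did not move the board.
- **Pins and plate:** both pins are up behind the board and the plate has sprung back.
- **Jar and other items:** the jar is upright on the cork, and the other objects look where they were.
- **Robot:** it is clear of everything. The pushing ended about 9 s into the 42 s. The highest wrist force I read was about 25 N.

**What did not go to plan**
- **Tilt:** friction on the plate tilted the tool to about 19° during the push, so the fingers ended up leaning on the board's top edge.
- **Plate pressure:** near the end, by which time the board had already cleared the pins, the press had eased to roughly 5–6 mm. I then pressed harder again for the final push.
- **Gripper and jar:** I estimated the gap between the leaning gripper and the jar at about 15 mm, but did not measure it.

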